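Seat the reference cap on the photometer dock and hold it down

TASK

Get the check dock ready for the morning light check: slide the transport lock sideways all the way to its outer end stop, then take the grey reference cap by its knob, set it on the front landing of the dock and slide it back under the side lips until it drops over the pin hidden beneath it. Then press the cap down fully to the bottom of its sprung seat and finish while still holding its knob and keeping it pressed down; do not let go. Leave the lock open and do not disturb the small things standing about.

Things in the scene. Friction and masses are not known exactly. Their poses are not given: they have to be found in the camera images.
- dock: Check dock: low white plastic fixture, fixed to the desk, 202 mm long (x) by 112 mm wide. Origin on the desk under the locating pin; x points along the channel from the open mouth (robot side) to the back stop, z up. Flat deck 30 mm above the desk. Landing, open from above: x -142 to -90 mm. Back stop: x 38 to 60, 18 mm above deck. Side arm at x -80 to -22, y 54 to 160 carries the lock.
- pin_tip (a point): Top centre of the steel locating pin, 8 mm thick with a coned tip, standing in the pocket: 1 mm below deck height, 29 mm above the desk. Out of sight when the cap is over it. Around it lies the sprung seat plate.
- mouth (a point): Point on the surface of the landing, at deck height on the channel's centre line, 100 mm before the pin: the place to set the cap down (centre of its underside here) before sliding it in along the dock's +x.
- lips (a point): Front end of the lipped channel, on its centre line, 68 mm before the pin, at the height of the lips' undersides (11 mm above deck). Channel 65 mm wide between rails 14.5 mm high, mouth flared; lips overhang 6 mm each side up to the back stop, so the cap can only be slid in, not put in from above. From 38 mm before the pin the floor is a sunken pocket.
- lock (a joint): Transport lock slide, in m: 0 = shut, its flat steel bar juts 35 mm into the channel mouth (50 mm before the pin) and bars the cap; grows as it slides outward along the dock's +y; 0.045 = outer end stop, channel free. Starts at 0 to 0.012. It has about 1.5 N of friction and stays where it is left.
- lock_grip (a point): Centre of the part to grip on the lock: an upright black ribbed fin, 14 mm thick along the dock's x, 26 mm along its y, its top 16 mm above and its foot (a low pad 26 x 28 mm) 13 mm below this point; 57 mm above the desk. Moves with the lock. Can be pinched from above across its 14 mm, with free space on both sides, or pushed.
- seat (a joint): Sprung seat plate in the pocket, in m: 0 = up (its top 4.5 mm below the deck), 0.006 = pressed down to its stop. Spring: 4 N to start, 9.5 N at the stop; it springs back when let go. The weight of the cap alone does not move it.
- cap_knob (a point): Grip centre of the reference cap, a loose grey plastic part, about 120 g, standing upright: round flange 60 mm in diameter, 6 mm thick, collar 36 mm in diameter up to 22 mm, then a round knob 28 mm in diameter from 26 to 67 mm above the underside. The point is on the axis, 52 mm above the underside. z is the cap's axis; yaw does not matter.
- cap_base (a point): Centre of the cap's underside, at the mouth of the blind hole, 12 mm in diameter and 15 mm deep, that goes over the pin. Resting on the desk it is at z = 0; on the deck at 30 mm; dropped over the pin onto the raised seat at 25.5 mm; fully pressed at 19.5 mm.
- drops_a: Bystander: small upright eye-drop bottle, 25 mm wide, 62 mm tall; origin at the centre of its underside.
- tono_box: Bystander: small box 35 x 50 x 29 mm; origin at the centre of its underside.
- contact_case: Bystander: contact lens case with two round caps, 30 x 66 x 20 mm; origin at the centre of its underside.
- lens_20: Bystander: round hand lens in a rim, 54 mm diameter, 12 mm thick, lying flat; origin at the centre of its underside.
Mind the look-alikes: they are no part of the job. Leave any orange look-alike of the part that bears cap_knob alone.

How it is judged:
On the way, in this order (a step that is already met when the one before it is completed fails the run):
1. the transport lock is at its outer end stop (value of joint lock above 0.042 m), for 0.1 s.
2. the cap lies level on the deck on its way in, before the pin (x of cap_base in the frame of dock between -0.125 and -0.01 m and y of cap_base in the frame of dock between -0.012 and 0.012 m and z of cap_base in the frame of dock between 0.026 and 0.036 m and angle between cap_base's own z axis and vertical below 0.15 rad), for 0.1 s.
3. the cap has dropped over the pin (horizontal distance between cap_base and pin_tip below 0.0045 m and z of cap_base in the frame of dock below 0.0268 m).
At the end, for the whole second after the job is handed in: Lock within 3 mm of its outer stop; cap upright (0.1 rad), at rest, centred over the pin within 4.5 mm, underside under 21.2 mm above the desk; sprung seat at least 4.5 mm down of 6, pressed by the cap with over 4 N; fingers still on the cap with over 2 N (value of joint lock above 0.042 m and horizontal distance between cap_base and pin_tip below 0.0045 m and z of cap_base in the frame of dock below 0.0212 m and angle between cap_base's own z axis and vertical below 0.1 rad and value of joint seat above 0.0045 m and contact force between cap and seat above 4 N and contact force between the fingers and cap above 2 N and linear speed of cap below 0.02 m/s); the arm keeps its last pose, push and grip.
It fails at once if a bystander is knocked or shifted by more than 20 mm (distance of any of drops_a, tono_box, contact_case, lens_20 from where it was at the start of the episode above 0.02 m or angle between drops_a's own z axis and vertical above 0.6 rad).
It also fails if it takes over 56 s, if anything falls off the work surface, if the arm or the gripper's body presses on something with over 40 N, if the wrist force passes 120 N, or if a joint passes its speed limit or range.

ROBOT

A 6-joint arm with a two-finger parallel gripper is mounted at the origin on a cart in front of the work surface, level with it; the furniture and walls round the work are solid. World frame = base frame: x ahead of the robot, y to its left, z up, the work surface at z = 0. Lengths are in m, angles in rad, forces in N, time in s.
With the tool pointing down it reaches from about 0.35 to 0.775 m from the base axis. Payload 7.3 kg.
Tool frame: the origin (TCP) lies at the centre of the arm's flange, where the gripper is bolted on; the fingertips stand 178 mm ahead of it and the grasp point (between the pads) lies 159 mm ahead of it; z points along the fingers, y is the line along which they close (so a half turn about z gives the same grasp; the last joint's range is limited). The gripper opens to 92 mm and grips with 3 to 60 N. Pads are 19 mm wide; open, the fingers measure 130 mm over their backs; the gripper's body (75 mm by 190 mm) begins 47 mm behind the grasp point.
Start: joints at [-1.365, 0.342, 1.524, -0, 1.275, -0.146], TCP at [0.181, -0.493, 0.405] pointing down, gripper open.
Joint ranges: [-2.53, 2.53], [-0.77, 2.02], [0.04, 2.7], [-1, 4.14], [0.28, 2.66], [-3.11, 3.11]. Speed limits (rad/s): [2.57, 2.57, 3.14, 3.14, 3.14, 3.14].

INTERFACE

Orientations are given as [roll, pitch, yaw] about the fixed x, y, z axes, in that order (R = Rz(yaw) Ry(pitch) Rx(roll)).
In Python, from cell import telemetry, vision, ticket gives the robot as it stands.
- The arm moves only by the shell command python3 -m crank 'ROWS' [FORCE]. ROWS is JSON, a list of rows, each a list of 5 numbers: the gripper command: -1 is shut, 1 is fully open, values between are in proportion, then the shift along the tool's x, y, z in mm, then the turn about the tool's z in rad. In form: [[fingers, dx, dy, dz, roll], ...]. A call has 1 to 12 rows; each row is the pose to reach, as a shift and turn from the pose commanded when the call began, along the tool's axes at that moment; what a row does not reach only later rows make up. A row lasts 1/12 s, in which the tool goes at most 41.7 mm and 7.16 degrees, less where a joint would pass 70% of its speed; a pose out of reach is approached as far as the arm can. A call with a gripper value outside its range is refused whole. The fingers move at their own pace and stop on an object; FORCE is the grip in N (left out, the last holds). Time passes only in rows, so rows that repeat a pose let the fingers close. It gives the time, the measured TCP pose, the force, the opening and the grip force at its end, in the units of the state.
- telemetry.observe(): the state, without advancing time (a new reading comes with each control period).
- vision.read_camera(name): name is "side" or "top"; returns (picture, depth): 420x560x3 uint8, red, green, blue; 420x560 float32, m along the optical axis (not along the pixel's ray), 0 where there is no reading.
- vision.get_calibration(name): a dict with "camera_matrix" (3x3 intrinsics, pixels), "rvec" (rotation vector, rad) and "tvec" (3), from world to camera coordinates, as OpenCV has them. Camera axes: x right, y down, z forward; pixel columns grow to the right and rows downward; lengths in m; the calibration is good to about 2 mm. A picture is of the moment at which its call begins. get_calibration takes no time and is no camera call.
- ticket.hand_in(): hands the job in; it is judged then, once.
The state is a dict: "time": time; "qpos": joint angles; "qvel": joint speeds; "joint_efforts": joint torques, N m; "tool_pos": TCP position; "tool_rot": TCP orientation; "contact_force": force on the tool from outside, world axes, zero at the start; "torque": the same for the moment, N m; "opening": finger opening in m; "grip_force": force on a finger pad.
Only numpy, scipy, OpenCV 4.12 (cv2) and the standard library are available. Lean on these libraries where they do the work, as an engineer would, in place of code of your own. Each camera call takes 0.05 s, during which the arm holds its last target. There are 200 camera calls.

## Working session

There is one attempt and no reset: what is moved stays moved. The work goes in short steps, Python scripts to look and compute and a shell command to move; the robot and the scene stay as the last step left them, time stands still between calls to the robot, and variables do not carry over. Pictures are saved under pics/ and viewed, at most 10 in all, crops included, and the job is handed in when it is done.

```bash
mkdir -p pics; ls
cat > h.py <<'E'
import numpy as np, cv2
from cell import telemetry, vision, ticket
def grab(n):
    p,d=vision.read_camera(n); np.savez('pics/'+n+'.npz',p=p,d=d); return p,d
def pts(n,d):
    c=vision.get_calibration(n);K=np.array(c['camera_matrix']);R=cv2.Rodrigues(np.array(c['rvec'],float))[0];t=np.array(c['tvec'],float).ravel()
    v,u=np.mgrid[:d.shape[0],:d.shape[1]]
    C=np.stack([(u-K[0,2])/K[0,0]*d,(v-K[1,2])/K[1,1]*d,d],-1)
    return (C-t)@R
def proj(n,P):
    c=vision.get_calibration(n)
    return cv2.projectPoints(np.array(P,float).reshape(-1,1,3),np.array(c['rvec'],float),np.array(c['tvec'],float),np.array(c['camera_matrix']),None)[0].reshape(-1,2)
E
python3 - <<'E'
from h import *
print(telemetry.observe())
for n in('top','side'):
    p,d=grab(n); cv2.imwrite(f'pics/{n}0.png',cv2.resize(p[:,:,::-1],(800,600)))
    c=vision.get_calibration(n);print(n,c)
E
```

```text
pics
{'time': 0.0, 'qpos': array([-1.36497424e+00,  3.42732942e-01,  1.52501901e+00, -1.38860855e-05,
        1.27539789e+00, -1.46001379e-01]), 'qvel': array([ 2.29167742e-03,  8.32864488e-05,  1.73620720e-03,  9.60394004e-04,
       -2.08393201e-04,  1.54629879e-03]), 'joint_efforts': array([ 1.15057514e-04, -4.31246710e+01, -2.44215059e+01,  7.18762306e-02,
        5.59891749e-02, -1.41873629e-04]), 'tool_pos': array([ 0.18091105, -0.49270197,  0.40403875]), 'tool_rot': array([-3.14005010e+00, -2.13407914e-04,  3.51827359e-01]), 'contact_force': array([ 0.14002618, -0.12774521,  0.87671849]), 'torque': array([0.00953137, 0.04012869, 0.01264425]), 'grip_force': 0.0, 'opening': 0.09176059549125762}
top {'camera_matrix': array([[416.64749214,   0.        , 278.68390653],
       [  0.        , 416.64749214, 211.76056759],
       [  0.        ,   0.        ,   1.        ]]), 'rvec': array([ 2.14700047, -2.20958607,  0.11651338]), 'tvec': array([-0.01281118,  0.5163802 ,  1.16199727])}
side {'camera_matrix': array([[383.73097341,   0.        , 280.0597674 ],
       [  0.        , 383.73097341, 208.94812111],
       [  0.        ,   0.        ,   1.        ]]), 'rvec': array([ 2.31197943, -0.07537111,  0.0385767 ]), 'tvec': array([-0.51584993,  0.03286577,  1.06675196])}
```

View pics/top0.png

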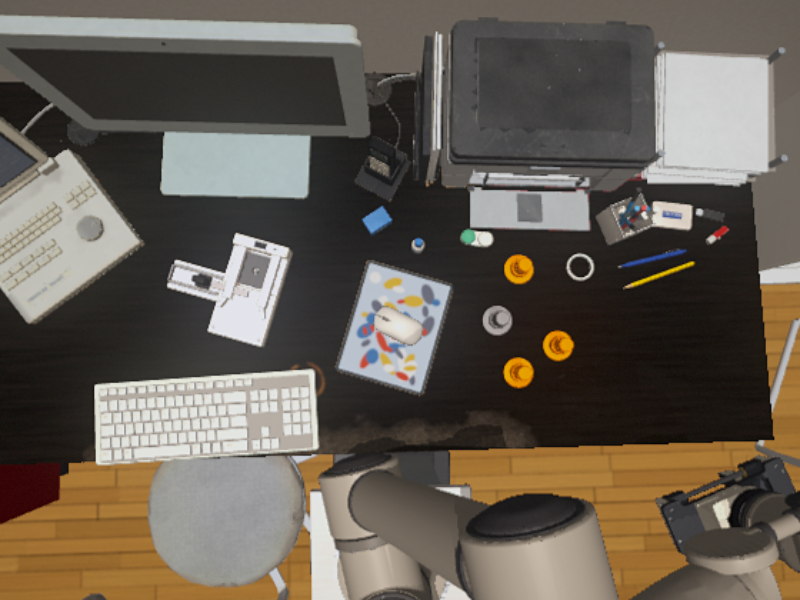

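View pics/side0.png

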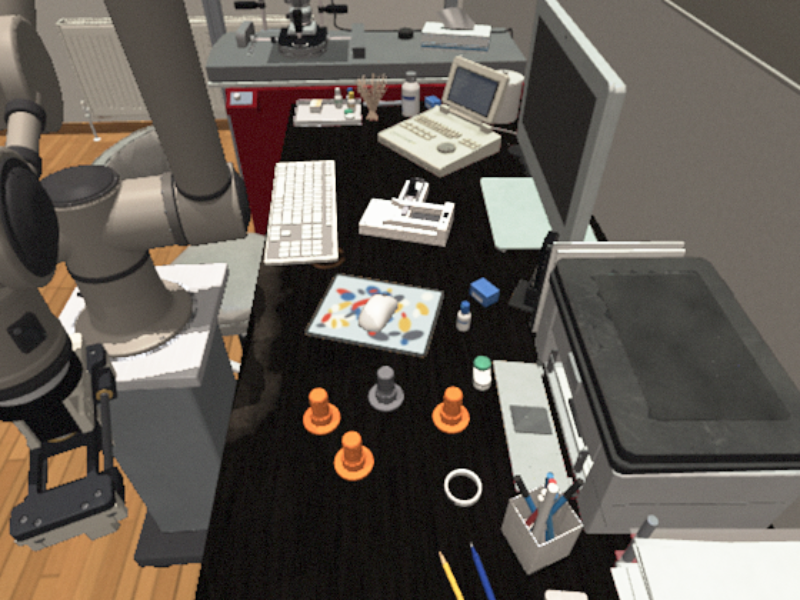

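The top view shows the grey cap at (497,320). Three orange look-alikes stand at (518,268), (558,345) and (518,372). Only the grey one fits "grey reference cap". The dock is at (250,290), with its lock fin near (203,281). The bystanders are the bottle (418,244), box (377,219), lens case (477,237) and ring lens (580,266). I'll confirm this in one enlarged crop and measure.

Run:
```python
from h import *
z=np.load('pics/top.npz');p,d=z['p'],z['d']
a=cv2.resize(p[155:250,110:210],(400,380),interpolation=cv2.INTER_CUBIC)
b=cv2.resize(p[175:270,310:410],(400,380),interpolation=cv2.INTER_CUBIC)
cv2.imwrite('pics/crop1.png',np.hstack([a,b])[:,:,::-1])
P=pts('top',d)
np.save('pics/Ptop.npy',P)
# cap: region around (348,224)
def stat(m,s):
    q=P[m]; print(s,len(q),q.mean(0).round(4),((q.min(0)+q.max(0))/2).round(4),q.min(0).round(4),q.max(0).round(4))
v,u=np.mgrid[:420,:560]
box=(abs(u-348)<18)&(abs(v-224)<18)&(d>0)
stat(box&(P[...,2]>0.05),'knob');stat(box&(P[...,2]>0.003)&(P[...,2]<0.012),'flange')
stat(box&(P[...,2]<0.002)&(P[...,2]>-.01),'desk')
# dock
box=(u>112)&(u<208)&(v>158)&(v<248)&(d>0)
print(np.histogram(P[box][:,2],bins=np.arange(-.005,.085,.005)))
m=box&(P[...,2]>0.062);stat(m,'fin')
m=box&(P[...,2]>0.02)
r=cv2.minAreaRect(P[m][:,:2].astype(np.float32)*1000);print('all',r)
for lo,hi,s in((.026,.034,'deck'),(.040,.047,'rail'),(.0455,.052,'stop')):
    stat(box&(P[...,2]>lo)&(P[...,2]<hi),s)
```

```text
knob 89 [ 0.4772 -0.2244  0.0649] [ 0.4772 -0.2257  0.0616] [ 0.4645 -0.2394  0.0515] [ 0.4899 -0.2121  0.0717]
flange 206 [ 0.4769 -0.2244  0.0057] [ 0.4772 -0.2278  0.0074] [ 0.4271 -0.2785  0.003 ] [ 0.5273 -0.1772  0.0118]
desk 791 [ 0.4762 -0.2285 -0.0013] [ 0.477  -0.2285 -0.0036] [ 0.4261 -0.2802 -0.0092] [ 0.5278 -0.1767  0.002 ]
(array([2838, 1658,   61,   90,   48,  289, 1358,  767,  192,  462,  352,
         39,    5,    3,   10,   36,    3]), array([-0.005,  0.   ,  0.005,  0.01 ,  0.015,  0.02 ,  0.025,  0.03 ,
        0.035,  0.04 ,  0.045,  0.05 ,  0.055,  0.06 ,  0.065,  0.07 ,
        0.075,  0.08 ]))
fin 52 [0.5681 0.3549 0.0712] [0.5683 0.3549 0.0691] [0.5593 0.3419 0.0623] [0.5772 0.3679 0.0759]
all ((566.3394165039062, 317.6611328125), (216.15757751464844, 201.9363250732422), 72.32991027832031)
deck 1884 [0.5321 0.3016 0.0294] [0.5411 0.3084 0.03  ] [0.4405 0.1878 0.026 ] [0.6417 0.429  0.034 ]
rail 664 [0.5837 0.264  0.0439] [0.5772 0.3044 0.0435] [0.4926 0.1862 0.04  ] [0.6618 0.4226 0.047 ]
stop 331 [0.6142 0.2483 0.0475] [0.5766 0.2777 0.0485] [0.4926 0.188  0.0455] [0.6606 0.3674 0.0516]
```

View pics/crop1.png

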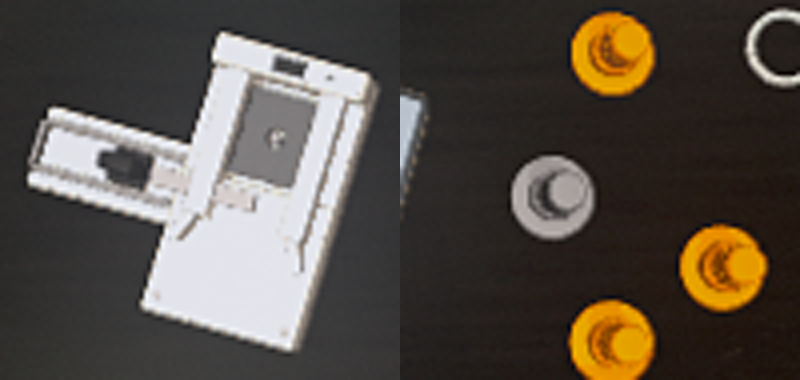

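The crop confirms a single grey cap, with its flange at (553,197) and knob top at (572,188). The three caps around it are orange. The dock mouth faces the robot, the pin is at (277,138) and the fin is at (125,165). Next I'll fit the dock pose to the corners I read off.

```bash
cat >> h.py <<'E'
def ray(n,uv,z):
    c=vision.get_calibration(n);K=np.array(c['camera_matrix']);R=cv2.Rodrigues(np.array(c['rvec'],float))[0];t=np.array(c['tvec'],float).ravel()
    o=-R.T@t; r=R.T@np.linalg.inv(K)@np.array([uv[0],uv[1],1.]); return o+r*(z-o[2])/r[2]
E
python3 - <<'E'
from h import *
from scipy.optimize import least_squares
f=lambda c,o:((np.array(c)+.5)/4-.5+np.array(o))
o=(110,155)
uv=np.array([f(c,o) for c in [(217,32),(378,80),(142,305),(298,350),(277,138)]])
M=np.array([[60,56,48],[60,-56,48],[-142,56,30],[-142,-56,30],[0,0,29]])/1e3
def W(s): c,n=np.cos(s[2]),np.sin(s[2]); return M@np.array([[c,n,0],[-n,c,0],[0,0,1]])+[s[0],s[1],0]
r=least_squares(lambda s:(proj('top',W(s))-uv).ravel(),[.6,.27,-.3])
print('dock',r.x.round(4),np.degrees(r.x[2]),r.fun.round(2))
print('pin ray',ray('top',f((277,138),o),.029))
s=r.x;c,n=np.cos(s[2]),np.sin(s[2]);T=lambda x,y:(s[0]+c*x-n*y,s[1]+n*x+c*y)
print('mouth',T(-.1,0),'fin at lock0..',ray('top',f((125,162),o),.073))
fx=ray('top',f((125,162),o),.073)[:2]-s[:2];print('fin in dock',c*fx[0]+n*fx[1],-n*fx[0]+c*fx[1])
q=np.array([.5681,.3549])-s[:2];print('fin depth dock',c*q[0]+n*q[1],-n*q[0]+c*q[1])
o=(310,175)
print('cap knob',ray('top',f((172,188),o),.067),'flange',ray('top',f((153,197),o),.006))
# depth-based
P=np.load('pics/Ptop.npy');L=P.reshape(-1,3);L=L-[s[0],s[1],0];L=np.stack([c*L[:,0]+n*L[:,1],-n*L[:,0]+c*L[:,1],L[:,2]],-1)
m=(L[:,2]>.045)&(L[:,0]>.035)&(L[:,0]<.07)&(abs(L[:,1])<.07);print('stop top extents',np.percentile(L[m],[2,50,98],axis=0).round(4))
m=(L[:,2]>.026)&(L[:,2]<.034)&(L[:,0]<-.09)&(L[:,0]>-.16)&(abs(L[:,1])<.07);print('landing',np.percentile(L[m],[1,50,99],axis=0).round(4))
m=(L[:,2]>.039)&(L[:,2]<.06)&(L[:,0]<.03)&(L[:,0]>-.02)&(abs(L[:,1])<.07);y=L[m][:,1];print('rail',y[y>0].mean(),y[y<0].mean(),y[y>0].min(),y[y<0].max())
# side camera check of pin and knob
for nm,q in(('pin',[*s[:2],.029]),('knobtop',[.477,-.2257,.067])):print(nm,proj('side',[q])[0]/.7)
E
```

```text
dock [ 0.5879  0.2531 -0.3069] -17.582850970650437 [ 1.18 -0.18 -0.92 -1.34  0.07  0.88 -0.77  0.58  0.45  0.05]
pin ray [0.58805232 0.25437013 0.029     ]
mouth (np.float64(0.49254748929494807), np.float64(0.28330820994923367)) fin at lock0.. [0.56746422 0.34804483 0.073     ]
fin in dock -0.04813923505194022 0.0843433889496205
fin depth dock -0.049603993351130846 0.09107035077541502
cap knob [ 0.4788614  -0.22915926  0.067     ] flange [ 0.47676899 -0.22675653  0.006     ]
stop top extents [[ 0.0388 -0.0494  0.0451]
 [ 0.0493  0.0009  0.0475]
 [ 0.0597  0.0558  0.0522]]
landing [[-0.1403 -0.0512  0.0261]
 [-0.1155  0.0046  0.0292]
 [-0.0905  0.0582  0.0336]]
rail 0.03869993593214867 -0.03179824216598281 0.029530543094463586 -0.022069406935333897
pin [423.46498566 218.6428465 ]
knobtop [384.78653653 370.45386511]
```

```bash
cat > fit.py <<'E'
from h import *
from scipy.optimize import minimize
def loc(P,s):
    c,n=np.cos(s[2]),np.sin(s[2]);x=P[:,0]-s[0];y=P[:,1]-s[1];return c*x+n*y,-n*x+c*y
sg=lambda a:1/(1+np.exp(-a/.0012))
bx=lambda x,a,b:sg(x-a)*sg(b-x)
def cost(s,P,w):
    x,y=loc(P,s)
    h=.03*bx(x,-.142,.06)*bx(y,-.056,.056)
    h=h+.018*bx(x,.038,.06)*bx(y,-.056,.056)+.0145*bx(x,-.068,.038)*(bx(y,.0265,w)+bx(y,-w,-.0265))-.0045*bx(x,-.038,.038)*bx(y,-.0265,.0265)
    k=~((y>.048)&(x>-.09)&(x<-.012))
    return np.mean(np.minimum(abs(P[k,2]-h[k]),.012))
for n in('top','side'):
    D=[]
    for i in range(6): D.append(vision.read_camera(n)[1])
    d=np.median(D,0); np.save(f'pics/d_{n}.npy',d); P=pts(n,d).reshape(-1,3)
    s0=[.588,.254,-.307]; x,y=loc(P,s0); m=(x>-.17)&(x<.09)&(abs(y)<.085)&(P[:,2]>-.02)&(P[:,2]<.07)&(d.ravel()>0)
    Q=P[m]; dz=np.median(Q[abs(Q[:,2])<.012][:,2]); Q=Q-[0,0,dz]
    best=min((minimize(lambda v:cost(v[:3],Q,v[3]),s0+[w],method='Nelder-Mead',options=dict(initial_simplex=np.array(s0+[w])+np.vstack([np.zeros(4),np.diag([.006,.006,.05,.005])]),maxiter=600)) for w in(.04,.048,.055)),key=lambda r:r.fun)
    print(n,len(Q),'dz',dz,best.x.round(4),best.fun)
    # cap
    C=(np.hypot(P[:,0]-.477,P[:,1]+.227)<.05)
    A=P[C&(P[:,2]>.045)&(P[:,2]<.08)];F=P[C&(P[:,2]>.0035)&(P[:,2]<.02)]
    print(' knob top',np.median(P[C&(P[:,2]>.06)],0),'knob',A.mean(0).round(4))
E
python3 fit.py
```

```text
top 5310 dz -0.0008348416947629649 [ 0.59    0.2576 -0.3045  0.0447] 0.002103588936836299
 knob top [ 0.47783002 -0.22476223  0.06613049] knob [ 0.4772 -0.224   0.0645]
side 2636 dz -0.00037676686040347384 [ 0.5894  0.2569 -0.3145  0.0433] 0.0035307174991364805
 knob top [ 0.47810769 -0.22907022  0.06619005] knob [ 0.478  -0.2311  0.0612]
```

```bash
cat >> h.py <<'E'
S=np.array([.5897,.2573,-.307])
def D(x,y): c,n=np.cos(S[2]),np.sin(S[2]); return np.array([S[0]+c*x-n*y,S[1]+n*x+c*y])
def inv(p): c,n=np.cos(S[2]),np.sin(S[2]); x,y=p[0]-S[0],p[1]-S[1]; return np.array([c*x+n*y,-n*x+c*y])
def go(x,y,z,yaw):
    from scipy.spatial.transform import Rotation as Ro
    o=telemetry.observe(); R=Ro.from_euler('xyz',o['tool_rot']).as_matrix()
    d=R.T@(np.array([x,y,z])-o['tool_pos'])*1e3
    r=-(yaw-o['tool_rot'][2]); r=(r+np.pi)%(2*np.pi)-np.pi
    print('dx dy dz',d.round(1),'roll',round(r,3),'now',o['tool_pos'].round(4),o['tool_rot'].round(4),'q',o['qpos'].round(2),'t',o['time'],'F',o['contact_force'].round(1),'grip',o['grip_force'],o['opening'])
E
python3 - <<'E'
from h import *
# colour/depth registration check using orange blobs
z=np.load('pics/top.npz');hsv=cv2.cvtColor(z['p'],cv2.COLOR_RGB2HSV)
d=np.load('pics/d_top.npy');P=pts('top',d)
v,u=np.mgrid[:420,:560]
for cu,cv in((363,188),(391,242),(363,261)):
    b=(abs(u-cu)<18)&(abs(v-cv)<18);a=b&(hsv[...,1]>150)&(hsv[...,2]>110);h=b&(P[...,2]>.0035)
    print(u[a].mean(),v[a].mean(),a.sum(),u[h].mean(),v[h].mean(),h.sum())
x=P[...,2]; L=np.array([inv(q) for q in P.reshape(-1,3)[:,:2]]).reshape(420,560,2)
m=(x>.06)&(x<.085)&(abs(L[...,0]+.05)<.03)&(abs(L[...,1]-.1)<.06)
print('fin depth',m.sum(),np.median(L[m],0),np.percentile(L[m],[5,95],axis=0), np.median(x[m]),u[m].mean(),v[m].mean())
dark=(hsv[...,2]<70)&(abs(L[...,0]+.05)<.018)&(abs(L[...,1]-.1)<.035)&(x>.02)
print('fin dark px',u[dark].mean(),v[dark].mean(),dark.sum())
E
```

```text
362.81609195402297 188.01149425287358 348 362.50778816199374 187.6386292834891 321
390.1933701657459 241.47237569060775 362 390.0453172205438 241.24471299093656 331
362.56868131868134 260.282967032967 364 362.3272727272727 260.1181818181818 330
fin depth 54 [-0.0502442   0.08602952] [[-0.05647286  0.07565388]
 [-0.04399674  0.09782598]] 0.0716480000344876 138.64814814814815 195.14814814814815
fin dark px 141.47692307692307 196.16923076923078 65
```

Run:
```python
from h import *
t=D(-.05,.087);print(t);go(*t,.30,1.264)
```

```text
[0.5683292  0.35534228]
dx dy dz [ 655.9 -662.8  104.7] roll -0.912 now [ 0.1809 -0.4928  0.4048] [ 3.1415 -0.      0.3518] q [-1.37  0.34  1.52  0.    1.28 -0.15] t 0.7 F [-0.5 -0.4  0.5] grip 0.0 0.09180207067540778
```

```bash
python3 -m crank '[[0,328,-331,20,-0.45],[0,328,-331,20,-0.45],[0,328,-331,20,-0.45],[0,328,-331,20,-0.45],[0,656,-663,60,-0.91],[0,656,-663,60,-0.91],[0,656,-663,60,-0.91],[0,656,-663,60,-0.91],[0,656,-663,60,-0.91],[0,656,-663,60,-0.91],[0,656,-663,60,-0.91],[0,656,-663,60,-0.91]]' 20
python3 - <<'E'
from h import *
t=D(-.05,.087);go(*t,.30,1.264)
E
```

```text
time: 1.7
tool_pos: [0.3886, -0.0368, 0.3749]
tool_rot: [3.14, 0.0, 1.262]
contact_force: [0.9, -1.1, 0.4]
opening: 0.0463
grip_force: 0.0
dx dy dz [428.3  51.9  74.9] roll -0.002 now [ 0.3886 -0.0368  0.3749] [3.1403e+00 2.0000e-04 1.2617e+00] q [-0.29  0.12  1.91 -0.    1.11  0.02] t 1.7 F [ 0.9 -1.1  0.4] grip 0.0 0.04628432124510507
```

```bash
python3 -m crank '[[0,428,52,75,0],[0,428,52,75,0],[0,428,52,75,0],[0,428,52,75,0],[0,428,52,75,0],[0,428,52,75,0],[0,428,52,75,0],[0,428,52,75,0],[0,428,52,75,0],[0,428,52,75,0],[0,428,52,75,0],[0,428,52,75,0]]'
python3 - <<'E'
from h import *
t=D(-.05,.087);go(*t,.228,1.264)
p,d=grab('top')
a=cv2.resize(p[140:240,90:223],(800,600),interpolation=cv2.INTER_CUBIC)
cv2.imwrite('pics/hov.png',a[:,:,::-1])
E
```

```text
time: 2.7
tool_pos: [0.5683, 0.3569, 0.2975]
tool_rot: [-3.141, -0.0, 1.265]
contact_force: [-0.2, -0.4, 0.9]
opening: 0.0458
grip_force: 0.0
dx dy dz [-1.5  0.6 69.5] roll 0.001 now [0.5683 0.3569 0.2975] [-3.1408e+00 -4.0000e-04  1.2652e+00] q [0.45 0.7  1.22 0.   1.22 0.75] t 2.7 F [-0.2 -0.4  0.9] grip 0.0 0.045795786951665036
```

View pics/hov.png

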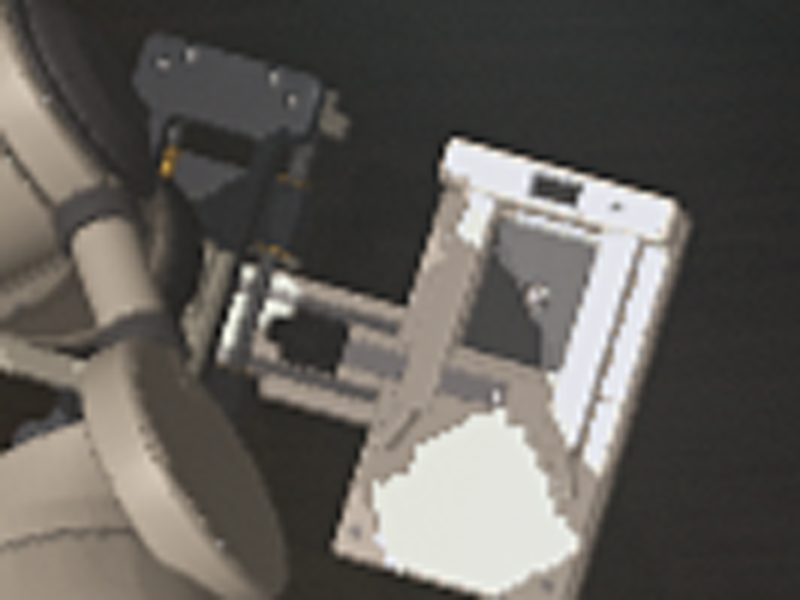

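The gripper hovers beside the dock. The fin is visible at (305,340) and the bar juts into the channel at (490,390). Parallax agrees with the fingers being above the fin, so I'll descend and pinch.

```bash
python3 -m crank '[[0,-1.5,0.5,40,0],[0,-1.5,0.5,60,0],[0,-1.5,0.5,69,0],[0,-1.5,0.5,69,0],[-1,-1.5,0.5,69,0],[-1,-1.5,0.5,69,0],[-1,-1.5,0.5,69,0],[-1,-1.5,0.5,69,0],[-1,-1.5,0.5,69,0],[-1,-1.5,0.5,69,0],[-1,-1.5,0.5,69,0],[-1,-1.5,0.5,69,0]]' 20
```

```text
time: 3.75
tool_pos: [0.5674, 0.3519, 0.2315]
tool_rot: [-3.141, -0.0, 1.262]
contact_force: [-4.4, 0.4, 6.3]
opening: 0.0136
grip_force: 20.0
```

```bash
python3 -m crank '[[-1,5,0,-3,0],[-1,12,0,-3,0],[-1,20,0,-3,0],[-1,26,0,-3,0],[-1,32,0,-3,0],[-1,37,0,-3,0],[-1,41,0,-3,0],[-1,45,0,-3,0],[-1,48,0,-3,0],[-1,51,0,-3,0],[-1,51,0,-3,0],[-1,51,0,-3,0]]'
python3 -c "
from h import *
o=telemetry.observe();print(inv(o['tool_pos']),o['contact_force'],o['opening'])"
```

```text
time: 4.75
tool_pos: [0.5824, 0.3966, 0.2318]
tool_rot: [-3.136, 0.013, 1.261]
contact_force: [-11.3, -19.0, -9.8]
opening: 0.0138
grip_force: 20.0
[-0.04902343  0.13055655] [-11.32921134 -19.04172122  -9.79342186] 0.013791028038141032
```

```bash
python3 -m crank '[[-1,-3,0,0,0],[-1,-3,0,0,0],[0,-3,0,0,0],[0,-3,0,0,0],[0,-3,0,0,0],[0,-3,0,0,0],[0,-3,0,-40,0],[0,-3,0,-80,0],[0,-3,0,-120,0],[0,-3,0,-120,0],[0,-3,0,-120,0]]'
python3 - <<'E'
from h import *
# hover over cap, yaw -0.307 or 2.835
go(.477,-.225,.36,2.835)
go(.477,-.225,.36,-.307)
d=vision.read_camera('side')[1]
for n,d in(('top',vision.read_camera('top')[1]),('side',d)):
    P=pts(n,d).reshape(-1,3);x=P[:,2];L=np.array(inv(P[:,:2].T)).T
    m=(x>.06)&(x<.085)&(abs(L[:,0]+.05)<.03)&(abs(L[:,1]-.12)<.06)
    print(n,m.sum(),L[m].mean(0) if m.any() else '',np.percentile(L[m],[5,95],axis=0) if m.any() else '')
E
```

```text
time: 5.67
tool_pos: [0.583, 0.3975, 0.3588]
tool_rot: [3.135, -0.007, 1.262]
contact_force: [-0.3, 0.1, -0.6]
opening: 0.0455
grip_force: 0.0
dx dy dz [-625.3   88.3   -5.1] roll -1.573 now [0.583  0.3975 0.3588] [ 3.1345 -0.0072  1.262 ] q [ 0.49  0.72  1.01 -0.    1.4   0.8 ] t 5.6667 F [-0.3  0.1 -0.6] grip 0.0 0.0455359191711295
dx dy dz [-625.3   88.3   -5.1] roll 1.569 now [0.583  0.3975 0.3588] [ 3.1345 -0.0072  1.262 ] q [ 0.49  0.72  1.01 -0.    1.4   0.8 ] t 5.6667 F [-0.3  0.1 -0.6] grip 0.0 0.0455359191711295
top 56 [-0.05000726  0.12960593] [[-0.05644586  0.119763  ]
 [-0.04361688  0.14142545]]
side 27 [-0.04821348  0.12641178] [[-0.05475332  0.11917161]
 [-0.04264085  0.14141836]]
```

The fin moved 43.6 mm outward to a hard stop, so the lock is open. Now the cap.

```bash
python3 -m crank '[[0.4,-625,88,0,-1.57],[0.4,-625,88,0,-1.57],[0.4,-625,88,0,-1.57],[0.4,-625,88,0,-1.57],[0.4,-625,88,0,-1.57],[0.4,-625,88,0,-1.57],[0.4,-625,88,0,-1.57],[0.4,-625,88,0,-1.57],[0.4,-625,88,0,-1.57],[0.4,-625,88,0,-1.57],[0.4,-625,88,0,-1.57],[0.4,-625,88,0,-1.57]]' 25
python3 -c "
from h import *
go(.4775,-.2255,.30,2.835)"
```

```text
time: 6.77
tool_pos: [0.5032, -0.0683, 0.3523]
tool_rot: [-3.141, -0.002, 2.678]
contact_force: [0.3, -0.5, 0.0]
opening: 0.0643
grip_force: 0.0
dx dy dz [ -47.4 -152.1   52.2] roll -0.157 now [ 0.5032 -0.0683  0.3523] [-3.1411e+00 -2.5000e-03  2.6780e+00] q [-0.29  0.36  1.65 -0.    1.13 -1.39] t 6.7667 F [ 0.3 -0.5  0. ] grip 0.0 0.06431160416069179
```

```bash
python3 -m crank '[[0.4,-47,-152,10,-0.16],[0.4,-47,-152,15,-0.16],[0.4,-47,-152,30,-0.16],[0.4,-47,-152,52,-0.16],[0.4,-47,-152,52,-0.16],[0.4,-47,-152,52,-0.16],[0.4,-47,-152,52,-0.16]]'
python3 - <<'E'
from h import *
p,d=grab('side')
print(proj('side',[.4775,-.2255,.06]))
a=cv2.resize(p[200:340,190:377],(800,600),interpolation=cv2.INTER_CUBIC)
cv2.imwrite('pics/cap.png',a[:,:,::-1])
go(.4775,-.2255,.211,2.835)
E
```

```text
time: 7.35
tool_pos: [0.4771, -0.2233, 0.3006]
tool_rot: [3.14, -0.003, 2.831]
contact_force: [0.1, 0.1, -0.2]
opening: 0.0642
grip_force: 0.0
[[269.60842645 261.20753346]]
dx dy dz [-0.9 -2.8 90.5] roll -0.002 now [ 0.4775 -0.2226  0.3015] [ 3.1408e+00 -1.1000e-03  2.8327e+00] q [-0.58  0.45  1.66  0.    1.03 -1.84] t 7.4 F [0.5 0.4 0.4] grip 0.0 0.06454171433752003
```

View pics/cap.png

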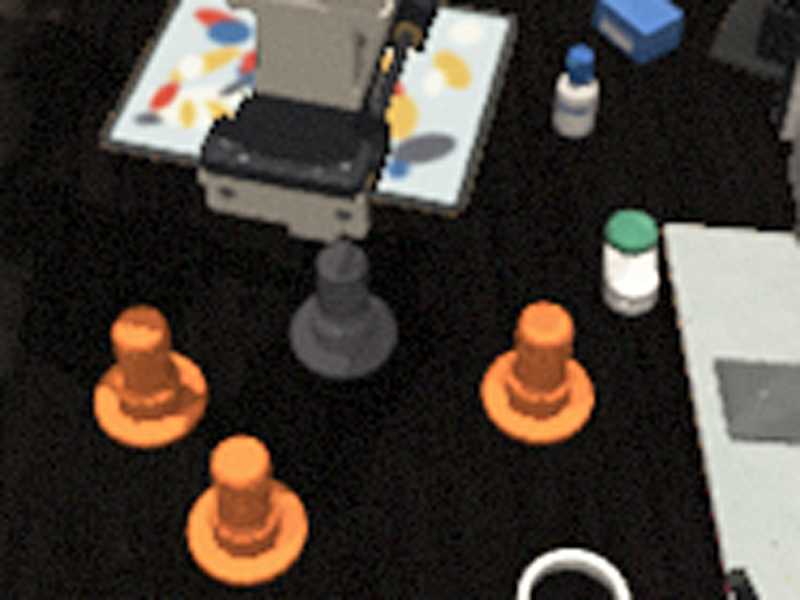

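The grey cap's knob is at (342,260), directly below the gripper and matching the projected target. The orange ones are well clear, so I'll descend and grip.

```bash
python3 -m crank '[[0.4,-1,-3,35,0],[0.4,-1,-3,65,0],[0.4,-1,-3,85,0],[0.4,-1,-3,90,0],[0.4,-1,-3,90,0],[-1,-1,-3,90,0],[-1,-1,-3,90,0],[-1,-1,-3,90,0],[-1,-1,-3,90,0],[-1,-1,-3,90,0],[-1,-1,-3,90,0],[-1,-1,-3,90,0]]' 30
```

```text
time: 8.4
tool_pos: [0.4774, -0.2268, 0.2121]
tool_rot: [-3.141, 0.001, 2.832]
contact_force: [0.1, 0.8, 3.4]
opening: 0.0273
grip_force: 30.0
```

```bash
python3 -c "
from h import *
go(*D(-.1,0),.32,2.835)"
python3 -m crank '[[-1,0,0,-35,0],[-1,0,0,-75,0],[-1,0,0,-108,0],[-1,0,0,-108,0]]'
python3 -c "
from h import *
print(D(-.1,0));go(*D(-.1,0),.32,2.835)"
```

```text
dx dy dz [ 140.4  495.  -108.1] roll -0.003 now [ 0.4774 -0.2268  0.2121] [-3.1415e+00  7.0000e-04  2.8322e+00] q [-0.59  0.58  1.74  0.    0.82 -1.85] t 8.4 F [0.1 0.8 3.4] grip 30.000411645742133 0.027317239516712413
time: 8.73
tool_pos: [0.4786, -0.2275, 0.3261]
tool_rot: [-3.138, 0.011, 2.833]
contact_force: [1.3, -0.5, -0.8]
opening: 0.0272
grip_force: 30.0
[0.49437555 0.28752003]
dx dy dz [141.7 495.5   2.8] roll -0.002 now [ 0.4786 -0.2275  0.3261] [-3.1383  0.0111  2.8325] q [-0.59  0.42  1.63 -0.    1.07 -1.85] t 8.7333 F [ 1.3 -0.5 -0.8] grip 29.999518567929044 0.027226704077449145
```

```bash
python3 -m crank '[[-1,71,248,0,0],[-1,71,248,0,0],[-1,71,248,0,0],[-1,71,248,0,0],[-1,71,248,0,0],[-1,71,248,0,0],[-1,141,495,0,0],[-1,141,495,0,0],[-1,141,495,0,0],[-1,141,495,0,0],[-1,141,495,0,0],[-1,141,495,0,0]]'
python3 -m crank '[[-1,14,50,0,0],[-1,14,50,0,0],[-1,14,50,0,0]]'
python3 -c "
from h import *
go(*D(-.1,0),.26,2.835)"
```

```text
time: 9.73
tool_pos: [0.4926, 0.2751, 0.3189]
tool_rot: [-3.141, -0.001, 2.832]
contact_force: [2.9, -0.6, -1.9]
opening: 0.0271
grip_force: 30.0
time: 9.98
tool_pos: [0.4943, 0.3278, 0.3185]
tool_rot: [-3.141, -0.001, 2.837]
contact_force: [0.4, -0.9, -1.9]
opening: 0.0273
grip_force: 30.0
dx dy dz [-12.2 -38.4  58.5] roll 0.002 now [0.4943 0.3278 0.3185] [-3.1414e+00 -8.0000e-04  2.8366e+00] q [ 0.46  0.54  1.45  0.    1.15 -0.81] t 9.9833 F [ 0.4 -0.9 -1.9] grip 29.99963030219078 0.027331905785706583
```

```bash
python3 -m crank '[[-1,-12,-38,0,0],[-1,-12,-38,20,0],[-1,-12,-38,50,0],[-1,-12,-38,58,0],[-1,-12,-38,58,0],[-1,-12,-38,58,0]]'
python3 - <<'E'
from h import *
p,d=grab('side')
o=telemetry.observe();print(inv(o['tool_pos']),o['tool_pos'],o['tool_rot'])
c=proj('side',[[*D(-.1,0),.03],[*D(0,0),.03]]);print(c)
u,v=int(c[0][0]),int(c[0][1])
x0,y0=u-60,v-60
a=cv2.resize(p[y0:y0+90,x0:x0+120],(800,600),interpolation=cv2.INTER_CUBIC)
print(x0,y0)
for s in(1,-1):
  q=proj('side',[[*D(-.068,.0325*s),.03],[*D(.038,.0325*s),.03]]);print('rail',(q-[x0,y0])*6.667)
t=inv(o['tool_pos'])
print('flange expected',(proj('side',[[*D(t[0]+.03*np.cos(k),t[1]+.03*np.sin(k)),o['tool_pos'][2]-.206] for k in np.arange(0,6.28,np.pi/2)])-[x0,y0])*6.667)
cv2.imwrite('pics/land.png',a[:,:,::-1])
go(*D(-.1,0),.242,2.835)
E
```

```text
time: 10.48
tool_pos: [0.4951, 0.2845, 0.2617]
tool_rot: [-3.141, -0.001, 2.832]
contact_force: [-0.8, 0.9, -0.5]
opening: 0.0272
grip_force: 30.0
[-0.09823635 -0.00223899] [0.49538012 0.28485275 0.26256192] [3.14103315e+00 9.52948330e-04 2.83210048e+00]
[[267.59624622 147.93192118]
 [296.86080597 152.05536358]]
207 87
rail [[481.42916364 380.17338158]
 [686.6510366  408.56216027]]
rail [[449.70418859 451.0163052 ]
 [662.186917   481.52323033]]
flange expected [[464.18991846 371.885304  ]
 [420.85991821 332.11432864]
 [346.8730832  355.7048199 ]
 [389.18330406 396.50479194]]
dx dy dz [ 1.8  2.2 20.6] roll -0.003 now [0.4954 0.2849 0.2626] [3.1410e+00 1.0000e-03 2.8321e+00] q [ 0.39  0.57  1.58 -0.    0.99 -0.87] t 10.5333 F [ 0.   0.3 -1. ] grip 29.99955919221975 0.027443543029066656
```

View pics/land.png

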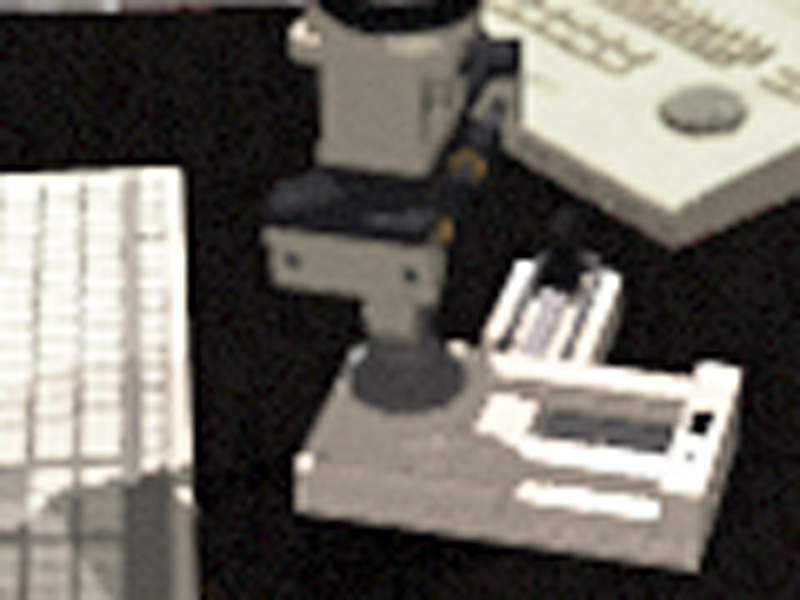

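The cap hangs over the landing, with its flange centred near (408,372) as predicted. The lock fin stands at the outer end (570,235). Setting it down.

```bash
python3 -m crank '[[-1,2,2,8,0],[-1,2,2,15,0],[-1,2,2,19,0],[-1,2,2,21,0],[-1,2,2,21.5,0],[-1,2,2,21.5,0],[-1,2,2,21.5,0]]'
python3 -c "
from h import *
o=telemetry.observe();print(inv(o['tool_pos']));go(*D(-.1,0),.242,2.835)"
```

```text
time: 11.12
tool_pos: [0.4933, 0.2878, 0.2419]
tool_rot: [3.141, 0.001, 2.833]
contact_force: [-6.0, -2.1, 14.9]
opening: 0.027
grip_force: 30.0
[-1.01135639e-01 -6.56487848e-05]
dx dy dz [-1.1  0.1 -0.1] roll -0.002 now [0.4933 0.2878 0.2419] [3.1412e+00 6.0000e-04 2.8331e+00] q [ 0.39  0.6   1.6  -0.    0.95 -0.87] t 11.1167 F [-6.  -2.1 14.9] grip 30.002926230663434 0.026984381812315023
```

```bash
python3 -m crank '[[-1,0,0,-1,0],[-1,0,0,-1,0],[-1,-5,0,-1,0],[-1,-10,0,-1,0],[-1,-15,0,-1,0],[-1,-20,0,-1,0],[-1,-25,0,-1,0],[-1,-30,0,-1,0],[-1,-35,0,-1,0],[-1,-40,0,-1,0],[-1,-45,0,-1,0],[-1,-45,0,-1,0]]'
python3 -c "
from h import *
o=telemetry.observe();print(inv(o['tool_pos']),inv(S[:2]+o['contact_force'][:2]));go(*D(-.0,0),.242,2.835)"
```

```text
time: 12.12
tool_pos: [0.5375, 0.2742, 0.2435]
tool_rot: [3.139, 0.003, 2.832]
contact_force: [-3.1, -0.7, 15.2]
opening: 0.0272
grip_force: 30.0
[-0.05483995  0.00030738] [-2.74203538 -1.58077046]
dx dy dz [-54.8  -0.2   1.7] roll -0.003 now [0.5375 0.2742 0.2435] [3.1388 0.0035 2.8324] q [ 0.34  0.64  1.5   0.    1.   -0.92] t 12.1167 F [-3.1 -0.7 15.2] grip 29.99470859533176 0.02717292234955786
```

```bash
python3 -m crank '[[-1,-5,0,-1.5,0],[-1,-10,0,-1.5,0],[-1,-15,0,-1.5,0],[-1,-20,0,-1.5,0],[-1,-25,0,-1.5,0],[-1,-30,0,-1.5,0],[-1,-35,0,-1.5,0],[-1,-40,0,-1.5,0],[-1,-43,0,-1.5,0],[-1,-46,0,-1.5,0],[-1,-46,0,-1.5,0]]'
python3 -c "
from h import *
o=telemetry.observe();print(inv(o['tool_pos']),inv(S[:2]+o['contact_force'][:2]));go(*D(-.0,0),.242,2.835)"
```

```text
time: 13.03
tool_pos: [0.5811, 0.2595, 0.2427]
tool_rot: [3.141, 0.001, 2.832]
contact_force: [-0.5, -0.8, 1.0]
opening: 0.0269
grip_force: 30.0
[-0.00880251 -0.00053052] [-0.19862021 -0.91040757]
dx dy dz [-8.8  0.6  0.7] roll -0.003 now [0.5811 0.2595 0.2427] [3.1413e+00 1.4000e-03 2.8320e+00] q [ 0.3   0.7   1.39 -0.    1.05 -0.96] t 13.0333 F [-0.5 -0.8  1. ] grip 30.000307448208332 0.026902359499044532
```

```bash
python3 -m crank '[[-1,-2,0.5,1,0],[-1,-4,0.5,1.5,0],[-1,-5,0.5,1.5,0],[-1,-6,0.5,1.5,0],[-1,-7,0.5,1.5,0],[-1,-8,0.5,1.5,0],[-1,-8,0.5,2,0],[-1,-8,0.5,2.5,0],[-1,-8,0.5,2.5,0]]'
python3 -c "
from h import *
o=telemetry.observe();print(inv(o['tool_pos']),inv(S[:2]+o['contact_force'][:2]));go(*D(-.0,0),.242,2.835)"
```

```text
time: 13.78
tool_pos: [0.5884, 0.2577, 0.2405]
tool_rot: [3.141, 0.001, 2.832]
contact_force: [-1.3, -3.4, 3.0]
opening: 0.027
grip_force: 30.0
[-1.39148322e-03  3.28861610e-06] [-0.18768353 -3.59578789]
dx dy dz [-1.4  0.  -1.5] roll -0.003 now [0.5884 0.2577 0.2405] [3.1415e+00 1.3000e-03 2.8324e+00] q [ 0.29  0.71  1.37 -0.    1.06 -0.97] t 13.7833 F [-1.3 -3.4  3. ] grip 30.014877340290695 0.02695659392094193
```

```bash
python3 -m crank '[[-1,-0.5,0,1,0],[-1,-1,0,2,0],[-1,-1,0,3,0],[-1,-1,0,3,0],[-1,-1,0,3,0]]'
python3 -c "
from h import *
o=telemetry.observe();print(inv(o['tool_pos']),inv(S[:2]+o['contact_force'][:2]));go(*D(-.0,0),.242,2.835)"
```

```text
time: 14.2
tool_pos: [0.5901, 0.2572, 0.2383]
tool_rot: [3.14, 0.004, 2.832]
contact_force: [-0.8, -4.4, 6.3]
opening: 0.0271
grip_force: 30.0
[3.67455288e-04 4.18665696e-06] [ 0.56719615 -4.48400907]
dx dy dz [ 0.4 -0.  -3.7] roll -0.003 now [0.5901 0.2572 0.2383] [3.1404 0.0038 2.8322] q [ 0.29  0.71  1.37 -0.    1.05 -0.97] t 14.2 F [-0.8 -4.4  6.3] grip 30.027388888411224 0.027133480490045554
```

It has dropped over the pin: TCP z fell by about 4 mm. Now I'll press it to the stop.

```bash
python3 -m crank '[[-1,0,-0.5,1.5,0],[-1,0,-1,3,0],[-1,0,-1,4.5,0],[-1,0,-1,6,0],[-1,0,-1,7.5,0],[-1,0,-1,8,0],[-1,0,-1,8,0],[-1,0,-1,8,0]]' 40
python3 -c "
from h import *
o=telemetry.observe();print(inv(o['tool_pos']),inv(S[:2]+o['contact_force'][:2]));go(*D(-.0,0),.242,2.835)"
```

```text
time: 14.87
tool_pos: [0.592, 0.2559, 0.233]
tool_rot: [3.136, 0.012, 2.832]
contact_force: [6.2, -6.4, 12.9]
opening: 0.0268
grip_force: 40.1
[ 0.00261806 -0.00065521] [ 7.8477817  -4.18625606]
dx dy dz [ 2.5  0.7 -9. ] roll -0.003 now [0.592  0.2559 0.233 ] [3.1363 0.0122 2.8317] q [ 0.29  0.72  1.38 -0.    1.03 -0.97] t 14.8667 F [ 6.2 -6.4 12.9] grip 40.0565170054324 0.026761272855316976
```

```bash
python3 -m crank '[[-1,-1,0,0.5,0],[-1,-2,-0.5,1.5,0],[-1,-2,-0.5,2,0],[-1,-2,-0.5,2,0],[-1,-2,-0.5,2,0],[-1,-2,-0.5,2,0]]' 40
python3 -c "
from h import *
o=telemetry.observe();print(inv(o['tool_pos']),inv(S[:2]+o['contact_force'][:2]));go(*D(-.0,0),.242,2.835)"
```

```text
time: 15.37
tool_pos: [0.5937, 0.2551, 0.2309]
tool_rot: [3.136, 0.012, 2.832]
contact_force: [6.9, -4.9, 12.8]
opening: 0.0269
grip_force: 40.0
[ 0.00444391 -0.00085218] [ 8.05333963 -2.62158634]
dx dy dz [  4.3   0.9 -11.1] roll -0.003 now [0.5937 0.2551 0.2309] [3.1357 0.0119 2.8316] q [ 0.29  0.72  1.37 -0.    1.03 -0.97] t 15.3667 F [ 6.9 -4.9 12.8] grip 40.04132956964895 0.026902793344551784
```

Run:
```python
from h import *
out=[]
for n in('top','side'):
    p,d=grab(n); c=proj(n,[[*D(0,0),.05]])[0].astype(int); x0,y0=c[0]-30,c[1]-45
    out.append(cv2.resize(p[y0:y0+90,x0:x0+60],(400,600),interpolation=cv2.INTER_CUBIC)); print(n,x0,y0)
    P=pts(n,d).reshape(-1,3);L=np.array(inv(P[:,:2].T)).T
    for lo,hi in((.02,.031),(.031,.043),(.05,.08)):
        m=(P[:,2]>lo)&(P[:,2]<hi)&(abs(L[:,0])<.034)&(abs(L[:,1])<.026)
        print(n,lo,m.sum(),L[m].mean(0).round(4) if m.any() else '',np.percentile(L[m],[3,97],axis=0).round(4) if m.any() else '',P[m][:,2].mean() if m.any() else '')
cv2.imwrite('pics/press.png',np.hstack(out)[:,:,::-1])
o=telemetry.observe();print(o['tool_pos'],o['contact_force'],o['torque'],o['grip_force'])
```

```text
top 146 142
top 0.02 11 [-0.0263 -0.0176] [[-0.0298 -0.0224]
 [-0.0224 -0.0109]] 0.024834310669769325
top 0.031 3 [-0.0317 -0.0195] [[-0.0328 -0.0215]
 [-0.0303 -0.0182]] 0.03891241725191375
top 0.05 0   
side 267 101
side 0.02 82 [0.0029 0.0119] [[-0.0261 -0.0017]
 [ 0.0319  0.0251]] 0.02551330466146354
side 0.031 9 [-0.0243 -0.0094] [[-0.0327 -0.0234]
 [ 0.0077  0.0007]] 0.036770267629432654
side 0.05 46 [-0.018  -0.0149] [[-0.0333 -0.0241]
 [ 0.0155 -0.0084]] 0.06087878608399897
[0.59365829 0.25514684 0.2308714 ] [ 6.83890241 -5.18084897 12.72360305] [-0.64301245 -0.91190767  0.02018183] 40.04116367083043
```

View pics/press.png

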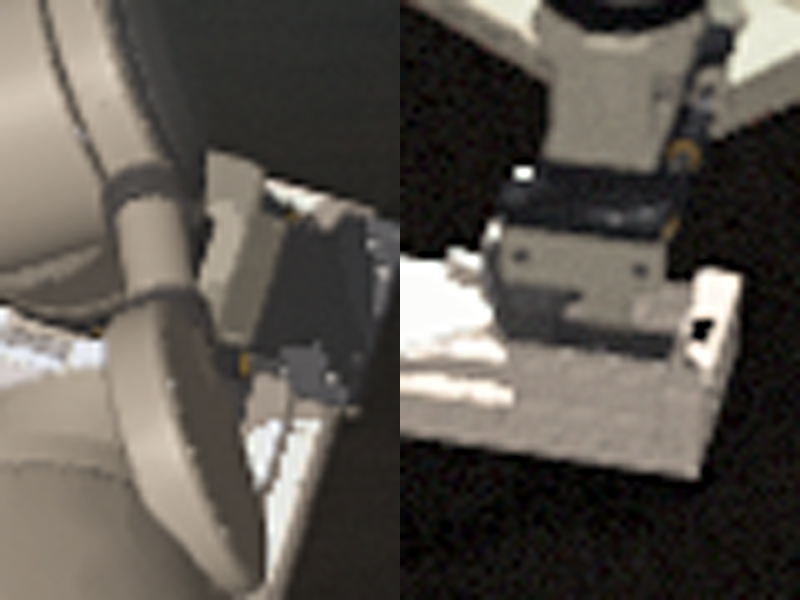

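Only the fingers are visible in this crop, because the rails hide the flange. The force pattern (+8 N along the channel) is suspicious, so I'll ease off and probe the play along x.

```bash
cat > st.py <<'E'
from h import *
o=telemetry.observe();f=inv(S[:2]+o['contact_force'][:2]);m=inv(S[:2]+o['torque'][:2])
print('dock xy mm',(inv(o['tool_pos'])*1e3).round(1),'z',(o['tool_pos'][2]*1e3).round(1),'F',f.round(1),o['contact_force'][2].round(1),'M',m.round(2),'rot',o['tool_rot'].round(4))
E
python3 -m crank '[[-1,0,0,-3,0],[-1,0,0,-6,0],[-1,0,0,-8,0],[-1,0,0,-8,0],[-1,0,0,-8,0],[-1,0,0,-8,0]]'>/dev/null; python3 st.py
python3 -m crank '[[-1,1,0,0,0],[-1,2,0,0,0],[-1,2,0,0,0],[-1,2,0,0,0]]'>/dev/null; python3 st.py
python3 -m crank '[[-1,1,0,0,0],[-1,2,0,0,0],[-1,2,0,0,0],[-1,2,0,0,0]]'>/dev/null; python3 st.py
python3 -m crank '[[-1,1,0,0,0],[-1,2,0,0,0],[-1,2,0,0,0],[-1,2,0,0,0]]'>/dev/null; python3 st.py
```

```text
dock xy mm [ 1.3 -0.9] z 235.3 F [2.7 4.3] 2.8 M [ 0.76 -0.36] rot [3.1404e+00 9.0000e-04 2.8325e+00]
dock xy mm [-0.6 -0.9] z 235.4 F [1.8 5.4] 1.7 M [ 0.95 -0.62] rot [3.1401e+00 1.5000e-03 2.8324e+00]
dock xy mm [-2.5 -0.9] z 235.4 F [4.  4.6] 1.9 M [ 0.99 -0.77] rot [3.1399e+00 1.9000e-03 2.8324e+00]
dock xy mm [-4.2 -0.9] z 235.7 F [3.6 4.9] 1.2 M [ 0.96 -0.88] rot [3.1396e+00 2.9000e-03 2.8323e+00]
```

The reading is ambiguous because the cap may be pivoting between the pads. I'll release it so it settles, lift clear, look, and regrip it upright.

```bash
python3 -m crank '[[-1,-2,0,0,0],[-1,-4,0,0,0],[-1,-4,0,0,0],[-0.1,-4,0,0,0],[-0.1,-4,0,0,0],[-0.1,-4,0,0,0],[-0.1,-4,0,-40,0],[-0.1,-4,0,-80,0],[-0.1,-4,0,-100,0],[-0.1,-4,0,-100,0]]'
python3 st.py
python3 -m crank '[[-0.1,-20,-40,-40,0],[-0.1,100,-80,-40,0],[-0.1,100,-160,-40,0],[-0.1,100,-160,-40,0],[-0.1,100,-160,-40,0],[-0.1,100,-160,-40,0],[-0.1,100,-160,-40,0]]'
python3 - <<'E'
from h import *
out=[]
for n in('top','side'):
    p,d=grab(n); c=proj(n,[[*D(0,0),.05]])[0].astype(int); x0,y0=c[0]-30,c[1]-45
    out.append(cv2.resize(p[y0:y0+90,x0:x0+60],(400,600),interpolation=cv2.INTER_CUBIC)); print(n,x0,y0)
    q=(proj(n,[[*D(0,0),z] for z in(.0255,.0315,.0925)])-[x0,y0])*6.667;print('expected base/flange top/knob top',q.round(0).tolist())
    P=pts(n,d).reshape(-1,3);L=np.array(inv(P[:,:2].T)).T
    m=(P[:,2]>.08)&(P[:,2]<.11)&(np.hypot(*L.T)<.03)
    print(n,m.sum(),L[m].mean(0).round(4) if m.any() else '',np.percentile(P[m][:,2],[5,50,95]) if m.any() else '')
cv2.imwrite('pics/rel.png',np.hstack(out)[:,:,::-1])
E
```

```text
time: 17.8
tool_pos: [0.5893, 0.2562, 0.3409]
tool_rot: [3.137, 0.008, 2.832]
contact_force: [0.7, -0.8, 0.6]
opening: 0.0412
grip_force: 0.0
dock xy mm [-0.1 -1.2] z 340.9 F [ 1.  -0.6] 0.6 M [ 0.1  -0.14] rot [3.1371 0.0077 2.8324]
time: 18.38
tool_pos: [0.4419, 0.1326, 0.3747]
tool_rot: [-3.139, -0.003, 2.831]
contact_force: [1.2, 0.0, -0.2]
opening: 0.0412
grip_force: 0.0
top 146 142
expected base/flange top/knob top [[214.0, 312.0], [211.0, 310.0], [176.0, 287.0]]
top 131 [-0.0099 -0.0029] [0.08236342 0.0897622  0.09870324]
side 267 101
expected base/flange top/knob top [[199.0, 348.0], [199.0, 338.0], [203.0, 231.0]]
side 76 [-0.0066 -0.0068] [0.08063734 0.08737702 0.09650352]
```

View pics/rel.png

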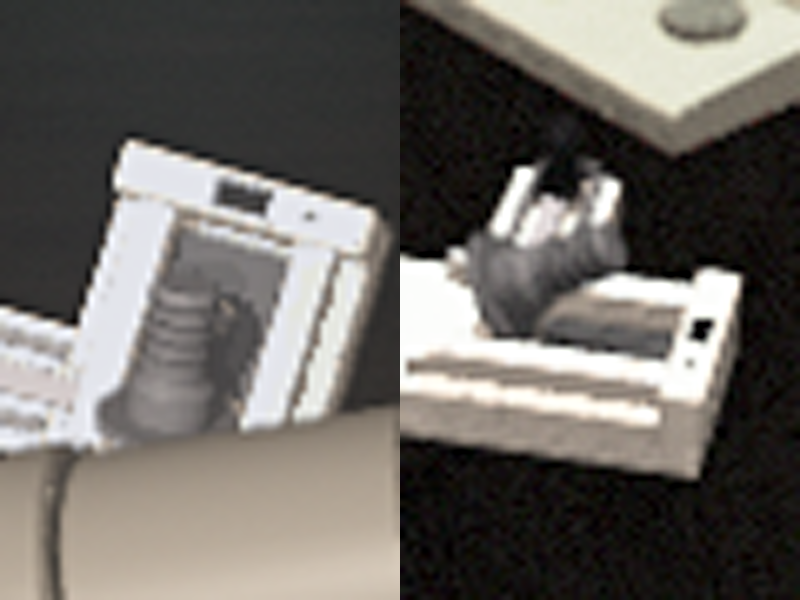

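This is a bad state. The cap has tipped forward about its knob: the flange stands at left (500,290) in the side half, with the knob lying toward +x at (610,240). So it pivoted between the pads because the deck drag was too high. The lock is still out. I'll move the arm clear and measure the cap's axis from depth.

```bash
python3 -m crank '[[-0.1,0,-180,0,0],[-0.1,0,-180,0,0],[-0.1,0,-180,0,0],[-0.1,0,-180,0,0],[-0.1,0,-180,0,0],[-0.1,0,-180,0,0]]'|head -2
cat > capfit.py <<'E'
from h import *
from scipy.optimize import least_squares
Q=[]
for n in('top','side'):
    d=np.median([vision.read_camera(n)[1] for i in range(3)],0)
    P=pts(n,d).reshape(-1,3);L=np.array(inv(P[:,:2].T)).T;G=np.c_[L,P[:,2]]*1e3
    m=(G[:,2]>51)&(G[:,2]<130)&(abs(G[:,1])<45)&(G[:,0]>-110)&(G[:,0]<60);m&=(np.abs(G[:,1])<30)|(G[:,2]>54)
    g=G[m];Q.append(g);print(n,len(g),g.mean(0).round(1))
    for x in range(-90,60,10):
        k=g[(g[:,0]>=x)&(g[:,0]<x+10)]
        if len(k)>2:print(x,len(k),'y',np.percentile(k[:,1],[5,50,95]).round(0),'z',np.percentile(k[:,2],[5,50,95]).round(0))
np.save('pics/Q.npy',np.vstack(Q))
Q=np.vstack(Q)
# model: surface of revolution, SDF of stacked cylinders
def sdf(v,g):
    b=v[:3];a=np.array([np.sin(v[3])*np.cos(v[4]),np.sin(v[3])*np.sin(v[4]),np.cos(v[3])])
    w=g-b;h=w@a;r=np.linalg.norm(w-np.outer(h,a),axis=1);D=[]
    for h0,h1,R in((0,6,30),(6,22,18),(22,26,11),(26,67,14)):
        dx=r-R;dy=np.abs(h-(h0+h1)/2)-(h1-h0)/2
        D.append(np.hypot(np.maximum(dx,0),np.maximum(dy,0))+np.minimum(np.maximum(dx,dy),0))
    return np.min(D,0)
best=None
for x in(-60,-45,-30,-10,0):
  for t in(.05,.6,1.0,1.4):
    r=least_squares(lambda v:sdf(v,Q),[x,0,45 if t>.2 else 26,t,0],loss='soft_l1',f_scale=2)
    if best is None or r.cost<best.cost:best=r
v=best.x;a=np.array([np.sin(v[3])*np.cos(v[4]),np.sin(v[3])*np.sin(v[4]),np.cos(v[3])])
print('base',v[:3].round(1),'tilt',np.degrees(v[3]).round(1),'az',np.degrees(v[4]).round(1),'cost',best.cost/len(Q),'med|sdf|',np.median(abs(best.fun)),'knob52',(v[:3]+52*a).round(1),'top67',(v[:3]+67*a).round(1))
E
python3 capfit.py
```

```text
time: 18.98
tool_pos: [0.3903, -0.0396, 0.3748]
top 375 [-34.   -3.3  78.4]
-70 38 y [-22.  -4.  15.] z [69. 78. 81.]
-60 74 y [-27.  -4.  23.] z [62. 70. 75.]
-50 66 y [-24.  -6.  24.] z [53. 73. 79.]
-40 45 y [-17.  -6.  11.] z [65. 77. 83.]
-30 42 y [-14.  -4.  10.] z [71. 83. 88.]
-20 42 y [-14.  -6.   8.] z [80. 90. 94.]
-10 41 y [-14.  -5.  10.] z [83. 95. 99.]
0 26 y [-13.  -2.   8.] z [80. 89. 94.]
side 245 [-29.9  -9.8  75.4]
-70 13 y [-19.  -6.  11.] z [73. 78. 81.]
-60 44 y [-28. -13.  19.] z [59. 70. 77.]
-50 37 y [-28. -15.   0.] z [53. 68. 79.]
-40 34 y [-18. -13.   2.] z [55. 71. 80.]
-30 31 y [-14. -12.   0.] z [57. 74. 86.]
-20 30 y [-15. -11.  -1.] z [65. 83. 94.]
-10 29 y [-14. -11.  -3.] z [72. 89. 99.]
0 27 y [-13.  -6.   5.] z [78. 86. 94.]
base [-52.4  -0.2  53.1] tilt 58.2 az 0.2 cost 0.6272209110942836 med|sdf| 0.6658235152780971 knob52 [-8.2 -0.1 80.5] top67 [ 4.6 -0.  88.4]
```

The fit is excellent: tilt is 58° toward +x, the knob grip point is at dock (-8, 0, 80) mm, and the base is at x=-52. I'll regrip the knob and draw it back out onto the landing.

```bash
python3 -c "
from h import *
go(*D(-.008,0),.33,2.835)"
```

```text
dx dy dz [-93.3 340.   44.9] roll -0.0 now [ 0.3904 -0.0362  0.3749] [ 3.1415e+00 -4.0000e-04  2.8345e+00] q [-0.29  0.13  1.9   0.    1.11 -1.55] t 19.2833 F [ 0.1  0.3 -0.1] grip 0.0 0.0415270771984654
```

```bash
python3 -m crank '[[0.3,-93,340,20,0],[0.3,-93,340,20,0],[0.3,-93,340,20,0],[0.3,-93,340,20,0],[0.3,-93,340,20,0],[0.3,-93,340,20,0],[0.3,-93,340,20,0],[0.3,-93,340,20,0],[0.3,-93,340,20,0],[0.3,-93,340,45,0],[0.3,-93,340,45,0],[0.3,-93,340,45,0]]' 30
python3 -c "
from h import *
go(*D(-.008,0),.2400,2.835)"
```

```text
time: 20.28
tool_pos: [0.5811, 0.2594, 0.3283]
tool_rot: [-3.139, -0.004, 2.834]
contact_force: [0.1, 0.0, -0.9]
opening: 0.0597
grip_force: 0.0
dx dy dz [-1.2  0.9 88.3] roll -0.001 now [0.5811 0.2594 0.3283] [-3.1388 -0.0037  2.8343] q [ 0.3   0.61  1.3  -0.    1.24 -0.96] t 20.2833 F [ 0.1  0.  -0.9] grip 0.0 0.05971744324960545
```

```bash
python3 -m crank '[[0.3,-1,0.5,40,0],[0.3,-1,0.5,75,0],[0.3,-1,0.5,88,0],[0.3,-1,0.5,88,0],[-1,-1,0.5,88,0],[-1,-1,0.5,88,0],[-1,-1,0.5,88,0],[-1,-1,0.5,88,0],[-1,-1,0.5,88,0]]' 30; python3 st.py
python3 -m crank '[[-1,8,0,0,0],[-1,16,0,-1,0],[-1,24,0,-3,0],[-1,32,0,-8,0],[-1,40,0,-15,0],[-1,50,0,-30,0],[-1,65,0,-50,0],[-1,85,0,-60,0],[-1,90,0,-60,0],[-1,90,0,-60,0]]'; python3 st.py
```

```text
time: 21.03
tool_pos: [0.5832, 0.2586, 0.2435]
tool_rot: [3.14, 0.002, 2.832]
contact_force: [0.3, -0.6, 0.1]
opening: 0.0307
grip_force: 0.0
dock xy mm [-6.6 -0.7] z 243.5 F [ 0.5 -0.4] 0.1 M [ 0.1  -0.17] rot [3.1404e+00 1.8000e-03 2.8324e+00]
time: 21.87
tool_pos: [0.4956, 0.2866, 0.3025]
tool_rot: [-3.141, -0.001, 2.834]
contact_force: [0.3, -0.0, -1.2]
opening: 0.0273
grip_force: 30.0
dock xy mm [-98.6  -0.5] z 302.5 F [0.3 0.1] -1.2 M [ 0.08 -0.13] rot [-3.1414e+00 -6.0000e-04  2.8343e+00]
```

```bash
python3 -m crank '[[-1,0,0,20,0],[-1,0,0,40,0],[-1,0,0,48,0],[-1,0,0,48,0],[-1,0,0,48,0]]' >/dev/null; python3 st.py
python3 -m crank '[[-1,0,0,0,0],[-1,0,0,0,0],[-1,0,0,0,0],[-1,0,0,0,0],[-1,0,0,0,0]]' 4; python3 st.py
cat > capside.py <<'E'
from h import *
import sys
from scipy.optimize import least_squares
o=telemetry.observe();tp=inv(o['tool_pos'])*1e3;gz=o['tool_pos'][2]*1e3-159
d=np.median([vision.read_camera('side')[1] for i in range(3)],0)
P=pts('side',d).reshape(-1,3);L=np.array(inv(P[:,:2].T)).T;G=np.c_[L,P[:,2]]*1e3
m=(np.hypot(G[:,0]-tp[0],G[:,1]-tp[1])<75)&(G[:,2]>34)&(G[:,2]<gz-20)&(G[:,0]<-40)
if len(sys.argv)>1: m&=True
g=G[m];print(len(g))
for z in range(34,int(gz),5):
    k=g[(g[:,2]>=z)&(g[:,2]<z+5)]
    if len(k)>2: print(z,len(k),'x',np.percentile(k[:,0],[5,50,95]).round(0),'y',np.percentile(k[:,1],[5,50,95]).round(0))
E
python3 capside.py
```

```text
dock xy mm [-96.4  -0.8] z 253.5 F [1.1 0.1] -1.0 M [ 0.13 -0.16] rot [-3.1404e+00 -1.3000e-03  2.8322e+00]
time: 22.7
tool_pos: [0.4973, 0.2859, 0.2546]
tool_rot: [3.141, 0.001, 2.832]
contact_force: [-0.6, 0.6, -1.5]
opening: 0.0276
grip_force: 4.0
dock xy mm [-96.7  -0.6] z 254.6 F [-0.7  0.4] -1.5 M [ 0.11 -0.13] rot [3.1412e+00 7.0000e-04 2.8325e+00]
261
34 33 x [-87. -69. -45.] y [-46. -42.  56.]
39 70 x [-106.  -68.  -44.] y [-47. -23.  43.]
44 43 x [-112.  -58.  -42.] y [-43. -13.  39.]
49 9 x [-123. -116. -113.] y [-29. -23. -10.]
54 14 x [-126. -119. -107.] y [-29. -19.  -9.]
59 22 x [-135. -125. -103.] y [-30. -18.  -8.]
64 27 x [-139. -131. -103.] y [-24. -16.  10.]
69 35 x [-142. -134. -106.] y [-17. -13.  14.]
74 8 x [-144. -135. -112.] y [-15. -12.   9.]
```

It's still tilted about 46°, below the ~56° tipping limit, so if let down it falls back flat onto its base. I'll shift 35 mm in +x, touch the rim to the deck and open slightly so the knob swings upright between the fingers.

```bash
python3 -m crank '[[-1,-12,0.5,0,0],[-1,-24,0.5,0,0],[-1,-35,0.5,0,0],[-1,-35,0.5,4,0],[-1,-35,0.5,8,0],[-1,-35,0.5,9,0],[-1,-35,0.5,9,0]]' >/dev/null; python3 st.py
python3 -m crank '[[-0.8,0,0,0,0],[-0.33,0,0,0,0],[-0.25,0,0,0,0],[-0.25,0,0,0,0],[-0.25,0,0,0,0],[-0.25,0,0,0,0],[-0.25,0,0,0,0],[-0.25,0,0,0,0]]'; python3 st.py; python3 capside.py
```

```text
dock xy mm [-62.1  -0.2] z 245.2 F [0.8 0.4] 2.0 M [ 0.01 -0.25] rot [3.1415e+00 2.0000e-04 2.8327e+00]
time: 24.1
tool_pos: [0.5308, 0.2757, 0.245]
tool_rot: [-3.141, -0.0, 2.832]
contact_force: [-0.1, -0.3, 0.4]
opening: 0.0345
grip_force: 0.0
dock xy mm [-61.7  -0.3] z 245.0 F [ 0.  -0.3] 0.4 M [ 0.14 -0.08] rot [-3.1414e+00 -1.0000e-04  2.8323e+00]
269
34 110 x [-122.  -81.  -46.] y [-45. -15.  62.]
39 66 x [-101.  -64.  -43.] y [-45. -28.  42.]
44 39 x [-109.  -60.  -41.] y [-45. -15.  38.]
49 23 x [-113.  -91.  -81.] y [-17. -11.   0.]
54 12 x [-110.  -96.  -85.] y [-13. -11.  -4.]
59 13 x [-107.  -92.  -85.] y [-14.  -9.   0.]
64 6 x [-108. -100.  -88.] y [-12. -10.  -0.]
```

```bash
python3 -m crank '[[-0.25,0,0,-40,0],[-0.25,0,0,-80,0],[0.4,0,0,-110,0],[0.4,0,0,-110,0.4],[0.4,0,0,-110,1.57],[0.4,0,0,-110,1.57],[0.4,0,0,-110,1.57],[0.4,0,0,-110,1.57],[0.4,0,0,-110,1.57],[0.4,0,0,-110,1.57],[0.4,0,0,-110,1.57],[0.4,0,0,-110,1.57]]'|head -3
sed -e "s/for n in('top','side')/for n in('side',)/" -e 's/m=(G\[:,2\]>51).*/m=(G[:,2]>33)\&(G[:,2]<110)\&(abs(G[:,1])<35)\&(G[:,0]>-140)\&(G[:,0]<-60);m\&=((G[:,0]<-92)|(G[:,2]>46)|(abs(G[:,1])<20))/' -e 's/for x in(-60.*/for x in(-110,-95):/' -e 's/45 if t>.2 else 26/30/' -e '/for x in range/,/print(x,len/d' capfit.py > capfit2.py; python3 capfit2.py; python3 st.py
```

```text
time: 25.25
tool_pos: [0.5307, 0.2757, 0.3551]
tool_rot: [-3.142, 0.0, 1.701]
side 254 [-96.1  -8.6  60.4]
base [-98.4   1.4  29.7] tilt 0.1 az -134.9 cost 0.5000197515182304 med|sdf| 0.6113362889087561 knob52 [-98.5   1.3  81.7] top67 [-98.5   1.3  96.7]
dock xy mm [-61.8  -0.3] z 355.1 F [0.1 0.4] -0.3 M [ 0.03 -0.08] rot [-3.1415e+00  1.0000e-04  1.7107e+00]
```

The cap now stands upright on the landing at dock (-98, 1) mm. I'll regrip it with the fingers closing along the channel so it can't pitch, and slide it about 1.5 mm clear of the deck.

```bash
python3 -c "
from h import *
go(*D(-.0985,.001),.239,1.264)"
```

```text
dx dy dz [ 17.  -32.6 116.1] roll 0.447 now [0.5307 0.2757 0.3551] [-3.1415e+00  1.0000e-04  1.7107e+00] q [ 0.35  0.52  1.39 -0.    1.24  0.21] t 25.4 F [ 0.2  0.3 -0.3] grip 0.0 0.06408296887177
```

```bash
python3 -m crank '[[0.4,17,-33,0,0.45],[0.4,17,-33,0,0.45],[0.4,17,-33,0,0.45],[0.4,17,-33,0,0.45],[0.4,17,-33,0,0.45],[0.4,17,-33,0,0.45]]' 30 >/dev/null;  python3 -c "
from h import *
go(*D(-.0985,.001),.239,1.264)"
```

```text
dx dy dz [1.000e-01 3.000e-01 1.162e+02] roll -0.001 now [0.4958 0.2881 0.3552] [3.1415e+00 1.0000e-04 1.2626e+00] q [ 0.39  0.47  1.46 -0.    1.21  0.7 ] t 25.9 F [-0.2  0.   0.2] grip 0.0 0.06416335429921473
```

```bash
python3 -m crank '[[0.4,0,0,40,0],[0.4,0,0,80,0],[0.4,0,0,105,0],[0.4,0,0,115,0],[0.4,0,0,115,0],[-1,0,0,115,0],[-1,0,0,115,0],[-1,0,0,115,0],[-1,0,0,115,0],[-1,0,0,115,0],[-1,0,0,115,0],[-1,0,0,115,0]]' 40;python3 st.py
```

```text
time: 26.9
tool_pos: [0.4958, 0.2881, 0.2408]
tool_rot: [3.141, -0.001, 1.258]
contact_force: [-0.0, -0.2, 3.6]
opening: 0.0272
grip_force: 40.0
dock xy mm [-98.8   1. ] z 240.8 F [ 0.  -0.2] 3.6 M [-0.11 -0.05] rot [ 3.1408e+00 -6.0000e-04  1.2576e+00]
```

```bash
python3 -m crank '[[-1,0,0,-1,0],[-1,0,0,-1.5,0],[-1,0,0,-1.5,0],[-1,0,0,-1.5,0]]' ;python3 st.py
```

```text
time: 27.23
tool_pos: [0.4957, 0.288, 0.2414]
tool_rot: [-3.141, 0.0, 1.257]
contact_force: [-0.7, -0.8, -1.0]
opening: 0.0271
grip_force: 40.0
dock xy mm [-98.9   0.9] z 241.4 F [-0.4 -1. ] -1.0 M [ 0.   -0.05] rot [-3.1413e+00  4.0000e-04  1.2575e+00]
```

```bash
python3 -m crank '[[-1,0,4,-1,0],[-1,0,8,-1,0],[-1,0,13,-1,0],[-1,0,18,-1,0],[-1,0,23,-1,0],[-1,0,28,-1,0],[-1,0,33,-1,0],[-1,0,38,-1,0],[-1,0,42,-1,0],[-1,0,45,-1,0],[-1,0,45,-1,0]]' |head -1;python3 st.py
```

```text
time: 28.15
dock xy mm [-53.2   0.6] z 242.6 F [ 1.1 -0.8] -2.4 M [-0.03 -0.11] rot [ 3.1412e+00 -1.0000e-04  1.2570e+00]
```

No lateral load; it is riding free. Continuing.

```bash
python3 -m crank '[[-1,0,4,0,0],[-1,0,8,0,0],[-1,0,13,0,0],[-1,0,18,0,0],[-1,0,23,0,0],[-1,0,28,0,0],[-1,0,33,0,0],[-1,0,38,0,0],[-1,0,42,0,0],[-1,0,45,0,0],[-1,0,45,0,0]]' |head -1;python3 st.py
python3 -m crank '[[-1,0,3,0,0],[-1,0,6,0,0],[-1,0,7,0,0],[-1,0,7,0,0],[-1,0,7,1,0],[-1,0,7,2,0],[-1,0,7,3,0],[-1,0,7,3,0],[-1,0,7,3,0]]' |head -1;python3 st.py
```

```text
time: 29.07
dock xy mm [-8.2  0.2] z 242.6 F [ 0.2 -0.4] -1.5 M [-0.05 -0.04] rot [ 3.1412e+00 -1.0000e-04  1.2570e+00]
time: 29.82
dock xy mm [-1.9  0.3] z 239.5 F [ 0.7 -0.2] -2.2 M [ 0.01 -0.09] rot [-3.1414e+00  2.0000e-04  1.2575e+00]
```

```bash
python3 -m crank '[[-1,0,0.5,1,0],[-1,0,1,2,0],[-1,0,1,3,0],[-1,0,1,3.5,0],[-1,0,1,3.5,0]]' |head -1;python3 st.py
python3 -m crank '[[-1,0,0,1,0],[-1,0,0,2,0],[-1,0,0,3,0],[-1,0,0,3,0],[-1,0,0,3,0]]' |head -1;python3 st.py
```

```text
time: 30.23
dock xy mm [-0.8  0.3] z 236.3 F [-0.3 -0.5] 0.4 M [-0.12 -0.07] rot [3.1414 0.     1.2574]
time: 30.65
dock xy mm [-0.8  0.3] z 233.4 F [-1.7 -1.3] 4.3 M [-0.28  0.18] rot [ 3.1412e+00 -1.0000e-04  1.2575e+00]
```

```bash
python3 -m crank '[[-1,0,0,1,0],[-1,0,0,2,0],[-1,0,0,3,0],[-1,0,0,4,0],[-1,0,0,4,0],[-1,0,0,4,0]]' 50|head -1;python3 st.py
python3 -m crank '[[-1,0,0,1,0],[-1,0,0,2,0],[-1,0,0,3,0],[-1,0,0,3,0],[-1,0,0,3,0]]' |head -1;python3 st.py
```

```text
time: 31.15
dock xy mm [-0.8  0.3] z 230.2 F [-2.7 -2.7] 10.4 M [-0.47  0.49] rot [ 3.1409e+00 -3.0000e-04  1.2575e+00]
time: 31.57
dock xy mm [-0.9  0.4] z 230.1 F [-8.2 -6.2] 26.8 M [-1.12  1.46] rot [ 3.1395e+00 -1.2000e-03  1.2577e+00]
```

It is at the bottom: z = 230.1 mm as predicted and the force rose to 27 N with no further travel. One last check of the lock and surroundings.

```bash
python3 -m crank '[[-1,0,0,0,0],[-1,0,0,0,0],[-1,0,0,0,0],[-1,0,0,0,0]]';python3 st.py
python3 - <<'E'
from h import *
p,d=grab('side')
P=pts('side',d).reshape(-1,3);L=np.array(inv(P[:,:2].T)).T;x=P[:,2]
m=(x>.06)&(x<.085)&(abs(L[:,0]+.05)<.02)&(abs(L[:,1]-.13)<.03);print(m.sum(),np.percentile(L[m],[5,50,95],axis=0))
cv2.imwrite('pics/final.png',cv2.resize(p[80:290,190:470],(800,600),interpolation=cv2.INTER_CUBIC)[:,:,::-1])
E
```

```text
time: 31.9
tool_pos: [0.5889, 0.2579, 0.2301]
tool_rot: [3.14, -0.001, 1.258]
contact_force: [-9.3, -4.0, 27.3]
opening: 0.0269
grip_force: 50.0
dock xy mm [-0.9  0.4] z 230.1 F [-7.6 -6.6] 27.3 M [-1.17  1.46] rot [ 3.1395e+00 -1.2000e-03  1.2577e+00]Traceback (most recent call last):
  File "<stdin>", line 4, in <module>
    return _quantile_unchecked(
        a, q, axis, out, overwrite_input, method, keepdims, weights)
    return _ureduce(a,
                    func=_quantile_ureduce_func,
    ...<5 lines>...
                    overwrite_input=overwrite_input,
                    method=method)
    r = func(a, **kwargs)
    result = _quantile(arr,
                       quantiles=q,
    ...<2 lines>...
                       out=out,
                       weights=wgt)
    slices_having_nans = np.isnan(arr[-1, ...])
                                  ~~~^^^^^^^^^
IndexError: index -1 is out of bounds for axis 0 with size 0
```

Run:
```python
from h import *
old=np.load('pics/top.npz')['d']; new=grab('top')[1]
for n,d in(('top',old),('top',new),('side',np.load('pics/side.npz')['d'])):
    P=pts(n,d).reshape(-1,3);L=np.array(inv(P[:,:2].T)).T;x=P[:,2]
    m=(x>.06)&(x<.085)&(abs(L[:,0]+.05)<.02)&(abs(L[:,1]-.12)<.05);print(n,m.sum(),np.percentile(L[m],[5,50,95],axis=0).round(4).tolist() if m.sum()>3 else '')
o=telemetry.observe();print(o['time'],o['grip_force'],o['contact_force'])
p=np.load('pics/side.npz')['p'];cv2.imwrite('pics/final.png',cv2.resize(p[80:290,190:470],(800,600),interpolation=cv2.INTER_CUBIC)[:,:,::-1])
```

```text
top 56 [[-0.0565, 0.119], [-0.0502, 0.1297], [-0.0439, 0.1416]]
top 13 [[-0.0562, 0.1184], [-0.0533, 0.1198], [-0.0456, 0.1237]]
side 0 
32.0 50.04142804071307 [-9.12283872 -3.59789213 26.95188365]
```

View pics/final.png

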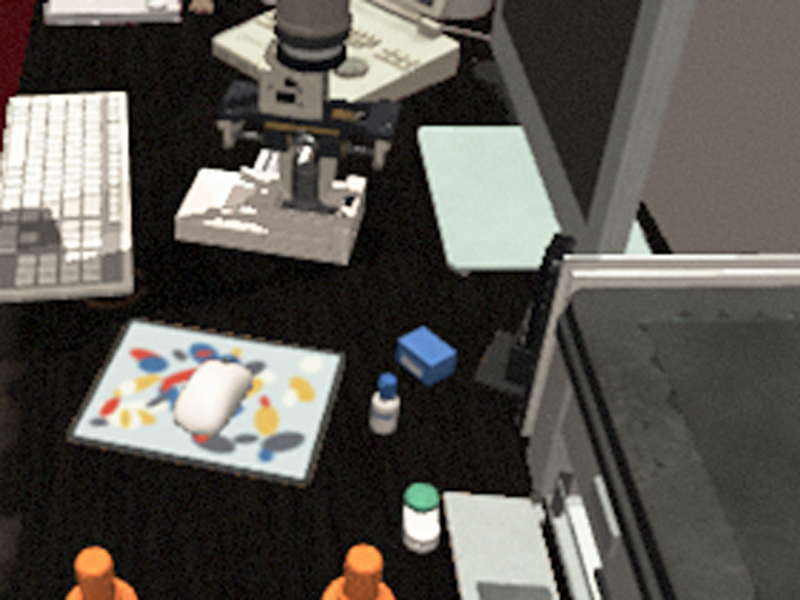

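The cap is upright between the fingers at (305,165), pressed into the dock. The lock fin is at 0.130, with its inner edge unchanged. The bystanders in view, the bottle (385,405), box (427,355) and lens case (421,515), are where they were. Handing in.

```bash
python3 -c "
from cell import ticket
print(ticket.hand_in())"
```

```text
the job is handed in; nothing more can be done
None
```

I handed the job in at 32 s with the lock at its outer stop and the cap over the pin, held by its knob and pressed down with about 27 N; on the first slide the cap tipped over, so I let go, stood it up on the landing and slid it in again, and hand-in returned no verdict.

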